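# Hold the brush trough against the shelf edge for screwing

### The job

I want to screw the long white open trough to the front edge of the raised cabinet shelf, so be my third hand: pick the trough up off the counter and lay one of its long sides flush along the shelf's front edge, centred along that edge and with its rim level with the shelf's top, clear of the counter. Press it there with a steady push of about 10 N (keep it between 5 and 16 N, and no hard bump over 35 N on the way) for two seconds or more, and finish while still gripping and pressing it: do not let go. Leave everything else where it is.

Things in the scene. Friction and masses are not known exactly. Their poses are not given: they have to be found in the camera images.
- trough: Open-topped white plastic trough, 200 mm long (y), 70 wide (x), 45 high, about 0.2 kg, loose on the counter in front of the shelf. Walls and floor 8 mm thick, no divider. Origin at the centre of its underside, z up, x within 0.4 rad of away from the robot. Long sides alike: either may face the shelf. Grip a long wall from above, one finger inside; wall middle is 31 mm from the centre line.
- shelf: White melamine board 400 mm long (y), 150 deep (x), 18 thick, rigidly fixed on two wooden blocks (30 mm back from the edge): underside 40 mm, top 58 mm above the counter. Origin on the counter right under the middle of its front edge, the long edge facing the robot; x runs into the board, away from the robot (the way to press), y along the edge, z up.
- shelf_edge (a point): The middle of the top of the shelf's front edge, 58 mm above the counter; axes as the shelf's. Held right, the trough's origin is 35 mm in front of this point (-x) and 45 mm below it.
- denture_case: Bystander on the shelf: teal denture case, 86 x 68 x 33 mm, at the right part of the shelf as the robot sees it, its nearest side at least 50 mm behind the front edge. Origin at its underside.
- trinket_dish: Bystander on the shelf: shallow white ceramic dish, 84 mm across, 24 mm high, at the left part of the shelf, at least 50 mm behind the front edge. Origin at its underside.
- denture_brush: Bystander on the shelf: white plastic denture brush, 140 mm long, 20 mm high, lying along the middle of the shelf. Origin at its underside.
- hairbrush: Bystander on the counter at one side: chrome hairbrush, 200 mm long, 60 mm wide, 23 mm high. Origin at its underside.
- screwdriver: Bystander on the counter at one side: screwdriver lying flat, about 200 mm long.
- tumbler: Bystander on the counter at one side: white ceramic tumbler, 72 mm wide, 95 mm high. Origin at its underside.
- lotion: Bystander on the counter at one side: white plastic bottle, 56 mm wide, 130 mm high. Origin at its underside.
Things that resemble listed ones, but are neither listed nor needed, are in the scene too. Leave any blue or green look-alike of the trough alone.

How it is judged:
On the way, in this order (a step that is already met when the one before it is completed fails the run):
1. the trough is lifted off the counter in the gripper, not yet touching the shelf (height (world z) of trough above 0.006 m and contact force between the fingers and trough above 2 N and contact force between trough and shelf below 0.1 N), for 0.2 s.
2. the trough is held in place against the shelf edge with 5 to 16 N without a break for 2 s (contact force between trough and shelf between 5 and 16 N and contact force between the fingers and trough above 2 N and angle between the y axis of trough and the y axis of shelf, either way round below 0.03 rad and angle between trough's own z axis and vertical below 0.06 rad and x of trough in the frame of shelf_edge between -0.041 and -0.03 m and y of trough in the frame of shelf_edge between -0.012 and 0.012 m and z of trough in the frame of shelf_edge between -0.052 and -0.038 m), for 2 s.
At the end, for the whole second after the job is handed in: The gripper still holds the trough, clear of the counter and still, one long side flush on the shelf's front edge (along it within 0.03 rad, no gap, level within 0.06 rad), centred along the edge within 12 mm, its rim level with the shelf's top within 7 mm, pressed against the shelf with 5 to 16 N (all of step 2 and linear speed of trough below 0.01 m/s); the arm keeps its last pose, push and grip.
It fails at once if the trough is bumped or pressed against the shelf with more than 35 N (contact force between trough and shelf above 35 N).
It fails at once if another thing is moved by more than 20 mm (distance of any of denture_case, trinket_dish, denture_brush, hairbrush, screwdriver, tumbler, lotion from where it was at the start of the episode above 0.02 m).
It also fails if it takes over 56 s, if anything falls off the work surface, if the arm or the gripper's body presses on something with over 40 N, if the wrist force passes 120 N, or if a joint passes its speed limit or range.

### The arm

A 6-joint arm with a two-finger parallel gripper is mounted at the origin on the work surface. World frame = base frame: x ahead of the robot, y to its left, z up, the work surface at z = 0. Lengths are in m, angles in rad, forces in N, time in s.
With the tool pointing down it reaches from about 0.35 to 0.975 m from the base axis. Payload 7.1 kg.
Tool frame: the origin (TCP) lies midway between the tips of the shut fingers; the grasp point (between the pads) lies 19 mm behind it; z points along the fingers, x is the direction in which the jaws open and shut, and the axes are right-handed (so a half turn about z gives the same grasp; the last joint's range is limited). The gripper opens to 88 mm and grips with 3 to 60 N. Pads are 20 mm wide; open, the fingers measure 115 mm over their backs; the gripper's body (75 mm by 178 mm) begins 61 mm behind the grasp point.
Start: joints at [1.159, 0.423, 1.63, -0, 1.089, -0.019], TCP at [0.239, 0.577, 0.223] pointing down, gripper open.
Joint ranges: [-3, 3], [-0.9, 2.11], [0.09, 2.58], [-1.31, 4.45], [0.11, 2.69], [-2.54, 2.54]. Speed limits (rad/s): [2.39, 2.39, 3.01, 3.14, 3.14, 3.14].

### API

Orientations are given as a unit quaternion [w, x, y, z].
In Python, from station import move_pose, movel, movej, command_gripper, wait, inverse_kinematics, read_camera, camera_info, MotionError, job_done, get_time, get_joint_pos, get_qvel, get_effort, get_tcp_pos, get_ee_rot, get_ft_force, get_ft_torque, get_grip_width gives the robot as it stands. Calls block until the motion is done:
- move_pose(position, orientation): joint-space move of the TCP to a pose.
- movel(position, frame=None, v=0.15, until_force=None): straight line of the TCP; frame=None keeps the orientation; v is the mean speed in m/s. With until_force (N) it stops when the force on the tool has changed by that much, and returns True; else False.
- movej(angles): joint-space move.
- command_gripper(opening): opening from 0.0 (shut) to 1.0 (fully open); the grip force is fixed at half the most; returns when the fingers have stopped.
- wait(seconds).
- inverse_kinematics(position, orientation): joint angles nearest the present ones, or None.
- read_camera(name): name is "scene" or "top" or "wrist"; returns the picture (480x640x3 uint8, red, green, blue); there is no depth.
- camera_info(name): a dict with "intrinsics" (3x3 intrinsics, pixels), "T" (4x4, takes a point from camera to world coordinates); the wrist camera has in their place "tool_from_camera" (4x4, takes a point from camera to tool coordinates, whose origin is the TCP and whose axes are the tool frame's). Camera axes: x right, y up, looking along -z (the intrinsics and any distortion apply to the point x, -y, -z); pixel columns grow to the right and rows downward; lengths in m; the calibration is good to about 2 mm. The wrist camera is an equidistant fisheye: a pixel r from the principal point sees the ray r / f radians off the axis. A picture is of the moment at which its call begins: read the wrist's pose just before it. camera_info takes no time and is no camera call.
A pose or a line that the arm cannot do raises MotionError and nothing moves.
- job_done(): hands the job in, once; it reports no verdict.
Readings, each from a call of its own:
- get_time(): time.
- get_joint_pos(): joint angles.
- get_qvel(): joint speeds.
- get_effort(): joint torques, N m.
- get_tcp_pos(): TCP position.
- get_ee_rot(): TCP orientation.
- get_ft_force(): force on the tool from outside, world axes, zero at the start.
- get_ft_torque(): the same for the moment, N m.
- get_grip_width(): opening from 0.0 (shut) to 1.0 (fully open).
Only numpy, scipy, OpenCV 4.12 (cv2) and the standard library are available. Lean on these libraries where they do the work, as an engineer would, in place of code of your own. Each camera call takes 0.05 s, during which the arm holds its last target. There are 200 camera calls.

## Working session

There is one attempt and no reset: what is moved stays moved. The work goes in short steps, each a Python script; the robot and the scene stay as the last script left them, time stands still between calls to the robot, and variables do not carry over. Pictures are saved under pics/ and viewed, about 8 in all and at most 12, crops included, and the job is handed in when it is done.

```bash
mkdir -p pics; python3 - <<'E'
from station import *
import cv2,numpy as np
for n in("scene","top"):
    im=read_camera(n); cv2.imwrite(f"pics/{n}0.png",im[:,:,::-1])
    c=camera_info(n); print(n,{k:np.round(v,4).tolist() if not isinstance(v,str) else v for k,v in c.items()})
print(camera_info("wrist"),get_time(),get_ee_rot(),get_ft_force())
E
```

```text
scene {'intrinsics': [[481.4005, 0.0, 325.0756], [0.0, 481.4005, 246.2691], [0.0, 0.0, 1.0]], 'T': [[-0.0366, -0.584, 0.8109, 1.5688], [0.9991, -0.0048, 0.0416, 0.0428], [-0.0204, 0.8117, 0.5837, 0.8317], [0.0, 0.0, 0.0, 1.0]]}
top {'intrinsics': [[599.3084, 0.0, 311.084], [0.0, 599.3084, 242.5304], [0.0, 0.0, 1.0]], 'T': [[-0.0096, 0.9911, -0.1326, 0.3506], [-0.9999, -0.0113, -0.0116, -0.0082], [-0.013, 0.1325, 0.9911, 1.4709], [0.0, 0.0, 0.0, 1.0]]}
{'intrinsics': array([[371.64829954,   0.        , 315.95958261],
       [  0.        , 371.64829954, 243.56281577],
       [  0.        ,   0.        ,   1.        ]]), 'tool_from_camera': array([[ 9.99999911e-01,  9.60953410e-05,  4.11261504e-04,
         8.52320405e-04],
       [ 2.10942070e-04, -9.57255898e-01, -2.89242289e-01,
        -7.97068221e-02],
       [ 3.65887664e-04,  2.89242350e-01, -9.57255833e-01,
        -1.62750657e-01],
       [ 0.00000000e+00,  0.00000000e+00,  0.00000000e+00,
         1.00000000e+00]])} 0.1 [ 3.49011368e-04  8.31502497e-01  5.55520616e-01 -5.66449832e-04] [-0.19770369  0.13404219  0.37437446]
```

View pics/top0.png

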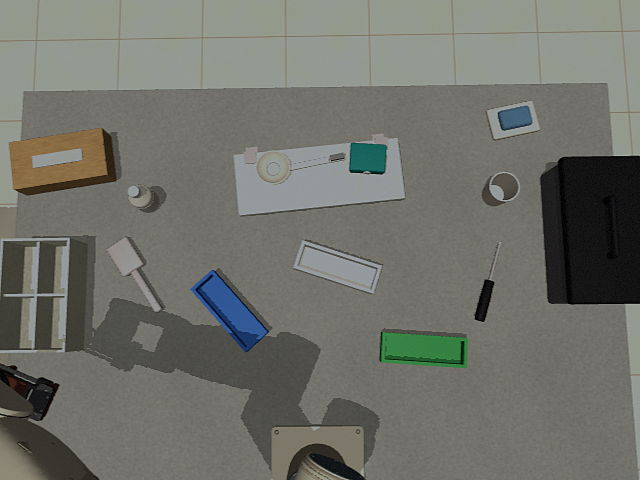

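View pics/scene0.png

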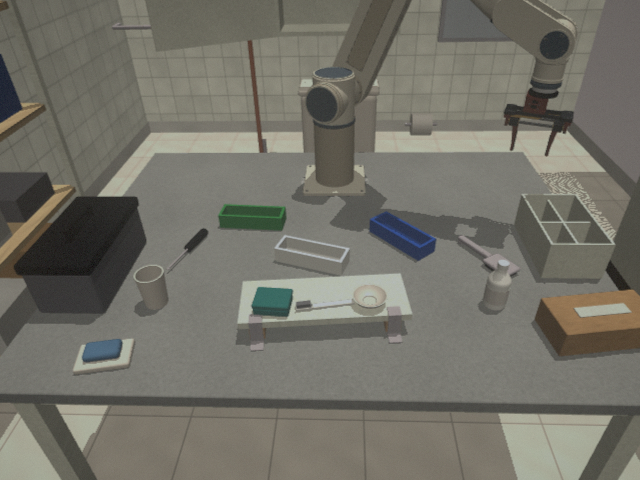

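Top view: the candidates are the white open trough (338,266), blue (230,310), green (424,348), and a divided grey organiser (40,295). Only (338,266) is a white trough with no divider and in front of the shelf. The shelf has corners near (235,155), (398,138), (405,198) and (239,215). I'll confirm in enlarged crops.

```bash
python3 - <<'E'
import cv2
a=cv2.imread("pics/top0.png")[130:300,225:415]; cv2.imwrite("pics/topc.png",cv2.resize(a,None,fx=3.5,fy=3.5,interpolation=cv2.INTER_CUBIC))
a=cv2.imread("pics/scene0.png")[230:360,230:420]; cv2.imwrite("pics/scenec.png",cv2.resize(a,None,fx=4,fy=4,interpolation=cv2.INTER_CUBIC))
E
```

```text
(no output)
```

View pics/topc.png

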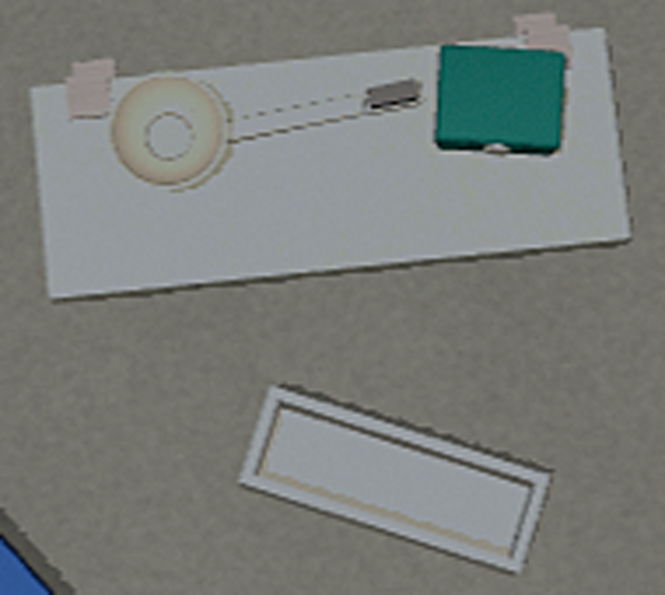

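View pics/scenec.png

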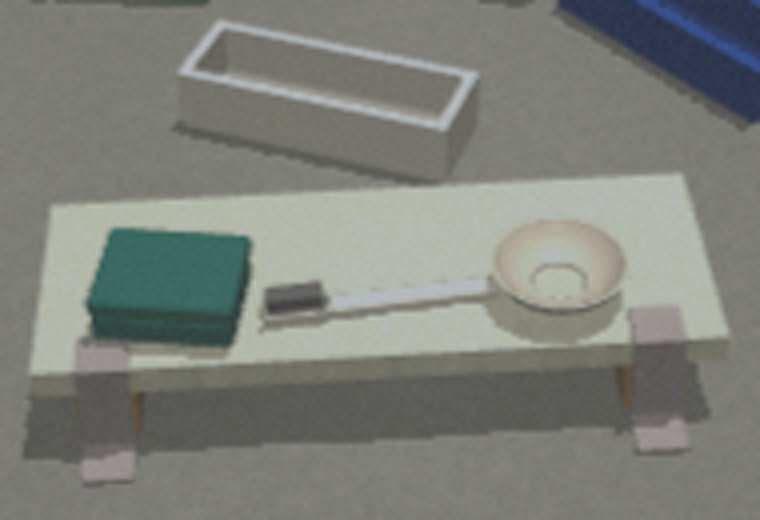

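The enlarged views confirm it: a white, open, undivided trough. Its rim corners in the top crop are (270,386), (552,470), (519,573), (240,485). The shelf's front top corners are (51,297) and (631,239).

```bash
cat > h.py <<'E'
import numpy as np, cv2
from station import *
def P(n):
    c=camera_info(n); T=np.linalg.inv(c["T"]); return c["intrinsics"]@np.diag([1,-1,-1])@T[:3]
def tri(a,b):
    X=cv2.triangulatePoints(P("top"),P("scene"),np.array(a,float).T,np.array(b,float).T); return (X[:3]/X[3]).T
E
python3 - <<'E'
from h import *
t=np.array([(270,386),(552,470),(519,573),(240,485),(51,297),(631,239),(32,88),(605,30)])/3.5+[225,130]-.36
s=np.array([(445,128),(180,73),(220,22),(480,74),(683,175),(50,207),(728,340),(33,375)])/4+[230,230]-.375
X=tri(t,s); print(X.round(4))
c=X[:4].mean(0); d=X[0]+X[3]-X[1]-X[2]; print("trough",c,"yaw",np.arctan2(-d[0],d[1]),np.linalg.norm(d)/2)
e=X[4]-X[5]; print("edge",(X[4]+X[5])/2,"yaw",np.arctan2(-e[0],e[1]),np.linalg.norm(e)); e=X[6]-X[7];print(np.arctan2(-e[0],e[1]))
E
```

```text
[[ 0.5477  0.0311  0.0464]
 [ 0.4874 -0.158   0.0472]
 [ 0.4181 -0.1356  0.0428]
 [ 0.4802  0.0533  0.0421]
 [ 0.6096  0.1815  0.0573]
 [ 0.6451 -0.2171  0.0568]
 [ 0.7576  0.1951  0.0557]
 [ 0.7931 -0.2023  0.0571]]
trough [ 0.48338735 -0.05230503  0.04466108] yaw -0.31321423856959485 0.19866906178741955
edge [ 0.62735899 -0.01781489  0.05706219] yaw 0.08883701890061711 0.4001315391433435
0.08892098533401585
```

```bash
cat >> h.py <<'E'
def q(th): return np.array([0,np.cos(th/2),np.sin(th/2),0])   # tool down, tool x at yaw th
def off(c,th,x,y=0): return np.array([c[0]+x*np.cos(th)-y*np.sin(th), c[1]+x*np.sin(th)+y*np.cos(th)])
TR=np.array([.4834,-.0523]); TY=-.3132
SE=np.array([.6274,-.0178]); SY=.0888
E
python3 - <<'E'
from h import *
g=off(TR,TY,-.031)
print(g, inverse_kinematics([*g,.15],q(TY)))
move_pose([*g,.15],q(TY)); command_gripper(.5)
print(get_time(),get_tcp_pos(),get_ee_rot(),get_ft_force())
print(movel([*g,.017],v=.08,until_force=6), get_tcp_pos(),get_time())
cv2.imwrite("pics/w1.png",read_camera("wrist")[:,:,::-1])
cv2.imwrite("pics/t1.png",read_camera("top")[:,:,::-1])
E
```

```text
[ 0.45390807 -0.04274876] [-1.20006583e-01  2.89261023e-01  2.04905073e+00 -4.44089210e-16
  8.03280898e-01  1.93193417e-01]
3.275 [ 0.45389696 -0.04277085  0.14999005] [-6.43593190e-06  9.87757227e-01 -1.55998910e-01 -4.60663067e-06] [ 0.24864419 -0.31811098 -0.96989804]
False [ 0.45423748 -0.04279124  0.01737585] 5.0833
```

View pics/w1.png

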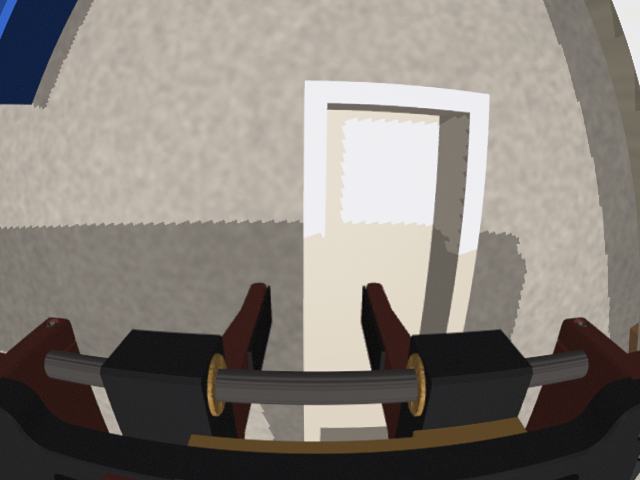

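The near long wall (columns about 305–327) lies between the fingers (tips at 262 and 372), with one finger inside. Its edge runs parallel to the pads. Next: close, lift straight up, then move to a standoff in front of the shelf.

```bash
python3 - <<'E'
from h import *
command_gripper(0.0); print("grip",get_grip_width(),get_tcp_pos(),get_ft_force(),get_time())
p=get_tcp_pos(); movel([p[0],p[1],p[2]+.035],v=.06); wait(.3)
print(get_grip_width(),get_tcp_pos(),get_ft_force(),get_time())
t=off(SE,SY,-.066-.03)
print(movel([*t,.017+.013],frame=q(SY),v=.06)); wait(.4)
print(get_tcp_pos(),get_ee_rot(),q(SY),get_ft_force(),get_time())
for n in("top","scene"): cv2.imwrite(f"pics/{n}2.png",read_camera(n)[:,:,::-1])
cv2.imwrite("pics/w2.png",read_camera("wrist")[:,:,::-1])
a=cv2.imread("pics/top2.png")[130:300,225:415];a=cv2.resize(a,None,fx=3.5,fy=3.5,interpolation=cv2.INTER_CUBIC); cv2.imwrite("pics/top2c.png",a)
a=cv2.imread("pics/scene2.png")[215:330,230:420]; cv2.imwrite("pics/scene2c.png",cv2.resize(a,None,fx=4,fy=4,interpolation=cv2.INTER_CUBIC))
E
```

```text
grip 0.089592980512906 [ 0.45362459 -0.04272044  0.01698768] [-1.06186051  0.08215079  1.10947248] 5.8333
0.08837744063314516 [ 0.4534025  -0.04271017  0.05169262] [ 0.19581205  0.11669972 -2.66033185] 6.8667
False
[ 0.53175375 -0.02632922  0.03002938] [5.24167323e-06 9.99015555e-01 4.43612394e-02 2.73820616e-05] [0.         0.99901448 0.04438541 0.        ] [ 0.3334732   0.27038535 -3.62486828] 8.8
```

View pics/scene2c.png

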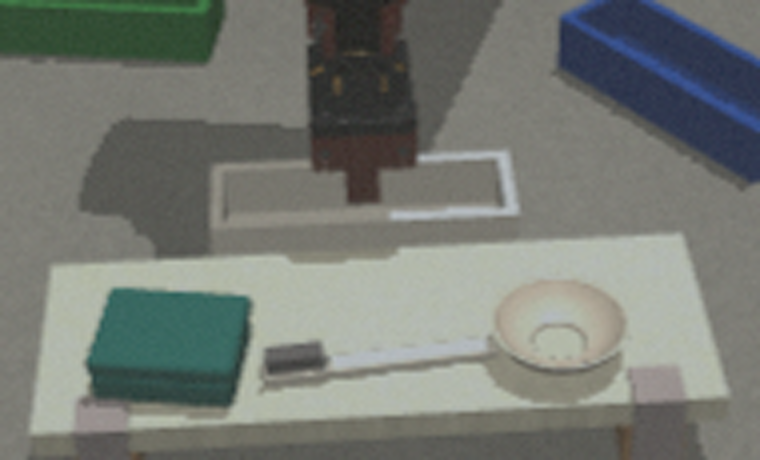

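View pics/w2.png

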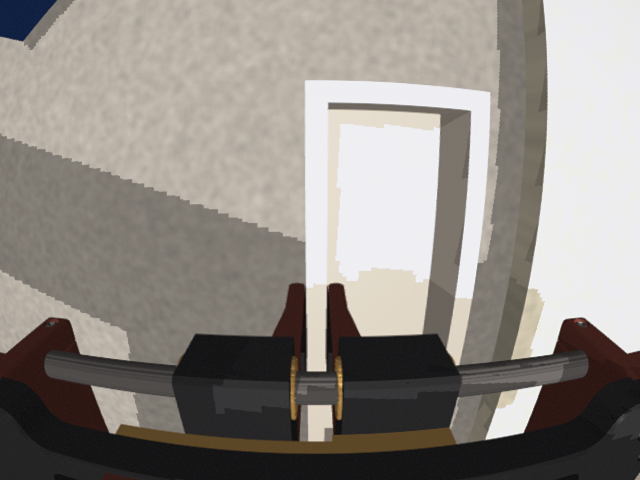

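The wrist view matches the pre-grasp view, with the near wall at columns 305–327 between the pads, so the trough hasn't slipped. In the scene crop the front rim runs (212,226)–(519,213), middle 365. The shelf edge runs (50,265)–(683,234), middle 366, so it's centred and parallel. I'll press slowly.

```bash
cat >> h.py <<'E'
U=np.array([np.cos(SY),np.sin(SY)])
def along(d,z,**k): return movel([*off(SE,SY,-.066+d),z],**k)
def F(n=8):
    s=[]
    for _ in range(n): wait(.02); s.append(get_ft_force())
    return np.mean(s,0)
E
python3 - <<'E'
from h import *
z=.030; along(-.010,z,v=.03); wait(.4)
f0=F(); np.save("f0.npy",f0); print(f0,get_tcp_pos(),get_time())
hit=along(.012,z,v=.005,until_force=5)
for _ in range(3):
    wait(.2); f=F()-f0; p=get_tcp_pos()
    print(hit,"push",-f[:2]@U,f,"d",(p[:2]-off(SE,SY,-.066))@U,p,get_ee_rot(),get_time())
E
```

```text
[ 0.1001746  -0.10980983 -2.85295064] [ 0.55172063 -0.02455031  0.03004077] 10.3
True push 0.06315789651646309 [-0.09850653  0.39421722 -0.05999555] d -0.0035632077167405533 [ 0.55810316 -0.02388236  0.02858976] [-3.34178521e-05  9.98993229e-01  4.47753473e-02 -2.77409993e-03] 12.725
True push 0.20530430928037002 [-0.22320039  0.19188089  0.0565629 ] d -0.0034316323205602307 [ 0.55823638 -0.02389505  0.02875549] [-1.76127476e-05  9.98992664e-01  4.47969338e-02 -2.62507011e-03] 13.0583
True push 0.014529006334586569 [-0.01577306  0.01332724  0.33260512] d -0.003410341928840797 [ 0.55825736 -0.02389059  0.02877507] [-8.61039351e-06  9.98991609e-01  4.48217793e-02 -2.60237027e-03] 13.3917
```

```bash
python3 - <<'E'
from h import *
f0=np.load("f0.npy"); z=.030
d=-.0035
while d<.008:
    d+=.0005; along(d,z,frame=q(SY),v=.005); f=F(5)-f0; p=get_tcp_pos(); push=-f[:2]@U
    print(round(d,4),"push",round(push,2),f.round(2),"d",((p[:2]-off(SE,SY,-.066))@U).round(5),p.round(4),round(get_time(),2))
    if push>6: break
E
```

```text
-0.003 push 0.06 [-0.07  0.08  0.11] d -0.00299 [ 0.5587 -0.0239  0.03  ] 13.88
-0.0025 push -0.36 [0.34 0.22 0.25] d -0.00246 [ 0.5592 -0.0239  0.03  ] 14.22
-0.002 push 1.07 [-1.07  0.02  0.18] d -0.00224 [ 0.5594 -0.0239  0.0299] 14.55
-0.0015 push 3.95 [-3.78 -2.09  0.64] d -0.00198 [ 0.5597 -0.0239  0.0299] 14.88
-0.001 push 5.35 [-5.19 -2.05  1.86] d -0.00196 [ 0.5597 -0.0239  0.0298] 15.22
-0.0005 push 6.49 [-6.25 -2.99  2.21] d -0.00199 [ 0.5597 -0.0238  0.0297] 15.55
```

```bash
python3 - <<'E'
from h import *
f0=np.load("f0.npy"); z=.030
d=-.0005
while d<.004:
    d+=.0004; along(d,z,frame=q(SY),v=.005); f=F(8)-f0; push=-f[:2]@U
    print(round(d,4),round(push,2),f.round(2),round(get_time(),2))
    if push>9.2: break
for _ in range(3): wait(.5); print((F(5)-f0).round(2),get_ft_torque().round(3),get_tcp_pos().round(4),get_ee_rot().round(4),get_grip_width())
for n in("top","scene","wrist"): cv2.imwrite(f"pics/{n}3.png",read_camera(n)[:,:,::-1])
a=cv2.imread("pics/top3.png")[130:300,225:415]; A=cv2.resize(a,(456,408),interpolation=cv2.INTER_CUBIC)
a=cv2.imread("pics/scene3.png")[240:310,240:420]; B=cv2.resize(a,(720,280),interpolation=cv2.INTER_CUBIC)
cv2.imwrite("pics/scene3c.png",B); print(get_time())
E
```

```text
-0.0001 7.79 [-7.6  -2.54  3.6 ] 15.93
0.0003 9.11 [-8.9  -2.72  4.41] 16.32
0.0007 10.43 [-10.16  -3.48   5.11] 16.7
[-9.82 -3.31  5.18] [-0.492  1.439  0.243] [ 0.5597 -0.0238  0.0296] [-1.00e-04  9.99e-01  4.45e-02 -2.60e-03] 0.08574230082003077
[-10.11  -2.91   4.75] [-0.545  1.385  0.284] [ 0.5597 -0.0238  0.0295] [-1.00e-04  9.99e-01  4.45e-02 -2.60e-03] 0.09269924404465553
[-10.19  -3.3    5.08] [-0.513  1.338  0.273] [ 0.5597 -0.0238  0.0296] [-1.00e-04  9.99e-01  4.45e-02 -2.60e-03] 0.08925155057233977
18.6
```

View pics/scene3c.png

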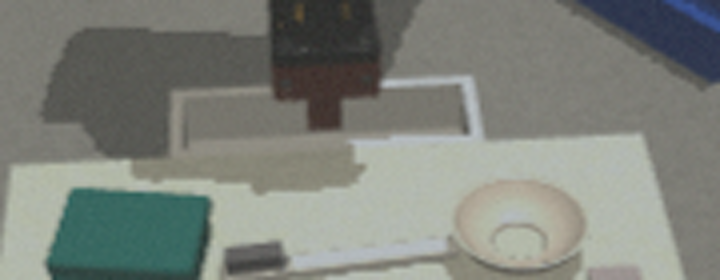

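View pics/wrist3.png

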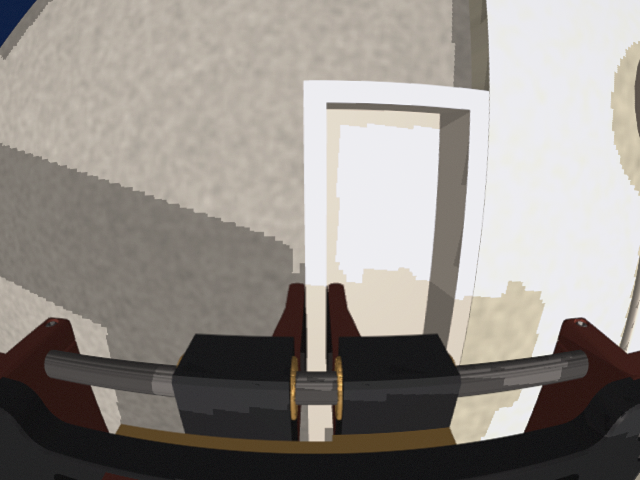

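The seam between trough and shelf (wrist picture, column about 489) is a thin, even line, and the rim is level with the shelf top. The trough's rim spans 170–483 in the scene crop; the shelf spans 10–642, so it's centred. The push is steady at about 10 N. I'll hold it a bit longer and hand in.

```bash
python3 - <<'E'
from h import *
f0=np.load("f0.npy")
for _ in range(5): wait(.5); f=F(5)-f0; print((-f[:2]@U).round(2),np.linalg.norm(f).round(2),get_tcp_pos().round(4))
print(get_time()); print(job_done())
E
```

```text
10.48 11.74 [ 0.5597 -0.0238  0.0295]
10.15 11.35 [ 0.5597 -0.0238  0.0296]
10.49 12.06 [ 0.5597 -0.0238  0.0296]
10.31 11.9 [ 0.5597 -0.0238  0.0296]
10.07 11.59 [ 0.5597 -0.0238  0.0296]
21.5167
the job is handed in; nothing more can be done
None
```

I gripped the white trough by its near long wall, lifted it, turned it to line up with the shelf edge and pressed it there. I handed in at about 21.5 s, still gripping and pressing.

**Last checks:**
- **Push:** It stayed at 10.1–10.5 N into the edge (11.4–12.1 N total with friction) for over 4 s. The arm did not move during that time.
- **Position:** In the pictures the seam is thin and even, the trough is centred along the edge, and it did not slip in the grip. From the arm's height, the underside is about 12.6 mm above the counter and the rim is level with the shelf top to about 1 mm.

**What disagreed:**
- The first slow approach stopped on a brief force reading about 1.5 mm before contact, with no push left afterwards. I continued in 0.5 mm steps.
- Contact came about 2 mm earlier than I had measured, which is within the camera calibration.
- Under load there is about 2–2.5 N of sideways force and 5 N of upward force, probably friction at the edge. The tool is tilted about 0.005 rad.

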